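# Tare the weighing bowl, then add the cassette

## Robot

A 6-joint arm with a two-finger parallel gripper is mounted at the origin on the work surface. World frame = base frame: x ahead of the robot, y to its left, z up, the work surface at z = 0. Lengths are in m, angles in rad, forces in N, time in s.
With the tool pointing down it reaches from about 0.275 to 1 m from the base axis. Payload 8.4 kg.
Tool frame: the origin (TCP) lies on the centre line of the jaws, within the pads' length; the fingertips stand 17 mm ahead of it and the grasp point (between the pads) lies 2 mm behind it (bot.tcp_to_tips is the y of the fingertips in the tool frame, in m); y points along the fingers, z is the direction in which the jaws open and shut, and the axes are right-handed (so a half turn about y gives the same grasp; the last joint's range is limited). The gripper opens to 85 mm and grips with 20 to 120 N. Pads are 22 mm wide; open, the fingers measure 114 mm over their backs; the gripper's body (76 mm by 85 mm) begins 54 mm behind the grasp point. The pads swing forward as they close: fully open they stand 13 mm farther back than shut.
Start: joints at [1.306, 0.353, 1.633, -0, 1.155, -0.002], TCP at [0.162, 0.604, 0.213] pointing down, gripper open.
Joint ranges: [-2.63, 2.63], [-0.92, 2.1], [0.06, 2.66], [-1.3, 4.44], [0, 2.69], [-3.02, 3.02]. Speed limits (rad/s): [2.22, 2.22, 2.79, 3.14, 3.14, 3.14].

## Interface

Orientations are given as a unit quaternion [x, y, z, w].
In Python, from workcell import bot, hand, kinematics, get_obs, vision, hand_in gives the robot as it stands. The module is installed in compiled form; this text tells all that it offers. Calls block until the motion is done:
- bot.reach(position, orientation): joint-space move of the TCP to a pose.
- bot.servo_line(position, ori=None, velocity=0.15): straight line of the TCP; ori=None keeps the orientation; velocity is the mean speed in m/s.
- bot.goto_joints(angles): joint-space move.
- hand.move_gripper(opening, strength=None): finger opening in m; strength is the grip in N (None keeps the last); returns when the fingers have stopped.
- bot.dwell(seconds).
- kinematics.solve_ik(position, orientation): joint angles nearest the present ones, or None.
- get_obs(): the state.
- vision.read_camera(name): name is "scene" or "top" or "wrist"; returns a dict with "frame" (384x512x3 uint8, red, green, blue), "intrinsics" (3x3 intrinsics, pixels), "view" (4x4, takes a point from world to camera coordinates). Camera axes: x right, y down, z forward; pixel columns grow to the right and rows downward; lengths in m; the calibration is good to about 2 mm. A picture is of the moment at which its call begins. There is no depth.
A pose or a line that the arm cannot do raises bot.IKError and nothing moves.
- hand_in(): hands the job in, once; it reports no verdict.
The state is a dict: "time_s": time; "joint_pos": joint angles; "joint_vel": joint speeds; "joint_efforts": joint torques, N m; "position": TCP position; "orientation": TCP orientation; "wrist_force": force on the tool from outside, world axes, zero at the start; "ft_torque": the same for the moment, N m; "gripper_width": finger opening in m.
Only numpy, scipy, OpenCV 4.12 (cv2) and the standard library are available. Lean on these libraries where they do the work, as an engineer would, in place of code of your own. Each camera call takes 0.05 s, during which the arm holds its last target. There are 200 camera calls.

## Task

Set the empty steel bowl on the bench scale so that its foot drops fully home inside the centring ring of the pan, and let go of it. Then press the scale's tare button down, hold it down for about a second, and release it; only after that lay the closed tissue cassette flat in the bowl. Be gentle with the scale and its button (never over 25 N), and leave the jars, the mould and the forceps where they are.

Things in the scene. Friction and masses are not known exactly. Their poses are not given: they have to be found in the camera images.
- scale: Fixed bench scale, white housing 290 (x) x 200 (y) x 42 mm high. Origin: centre of its underside; x runs from the button end to the pan end, z up. The steel pan (124 mm across) gives downwards as a spring, 4 N per mm, 5 mm at most, never sideways. On it stands a centring ring, 64 mm inner and 94 mm outer diameter, 7 mm high, into which the bowl's 60 mm foot drops.
- pan_mark (a point): Nominal centre of the ring, at the height of the pan's top face inside it: 54 mm above the bench (ring's top 61 mm). The pan was set on carelessly by hand: the ring's real centre lies 5 to 9 mm off this point, in an unknown direction, so it must be found by feel or sight. Axes as the scale's.
- tare_top (a point): Centre of the top of the tare button, 66 mm above the bench: the only raised button, grey, round, 22 mm diameter, in a 38 mm housing 10 mm lower, at the scale's -x end beside three flush keys. Pressed straight down.
- tare (a joint): Travel of the tare button: 0 up, 0.008 m fully down; it counts as pressed from 0.004 m. The spring needs about 2 N to start, 4.6 N at 0.004 m and 7 N fully down, then a hard stop; it comes back by itself.
- bowl_post (a point): Steel weighing bowl, loose, 0.22-0.37 kg, 160 mm across, rim 39 mm high, wall 3 mm, with a square lifting post 16 x 16 mm in its middle. This point: on the post's axis 36 mm above the foot's underside; the post goes from the inner floor (13 mm) up to 54 mm. x, y square to the post's faces. Foot: flat disc, 60 mm diameter, 9 mm high. Inner floor flat out to 63 mm from the axis.
- bowl_foot (a point): Centre of the underside of the bowl's foot, same axes as bowl_post.
- cassette_mid (a point): Closed white tissue cassette, a flat box 40 (x) x 28 (y) x 14 (z) mm with slots in its lid, loose, about 30 g, lying on the board. This point is its centre, 7 mm above its underside.
- board: White cutting board, fixed, 270 (x) x 340 (y) x 14 mm; origin at the centre of its underside. Bowl and cassette start on it.
- mould: Bystander: small open steel mould, 45 x 35 x 12 mm, on the board's far edge. Origin: centre of the underside.
- forceps: Bystander: steel forceps, 130 mm long, 7 mm high, on the board's near edge. Origin: middle of the underside.
- ink: Bystander: black ink jar, 38 mm diameter, 52 mm high, at the left of the work area. Origin: centre of the underside.
- jar: Bystander: clear specimen jar with white lid, 64 mm diameter, 85 mm high, at the right of the work area. Origin: centre of the underside.
Things that resemble listed ones, but are neither listed nor needed, are in the scene too. Leave any pink look-alike of the part that bears bowl_post alone. Leave any purple look-alike of the part that bears cassette_mid alone.

How it is judged:
By the outcome, as a careful person would: the job done as asked, in the order asked, and still so for the second after the job is handed in, with the robot touching nothing.
It also fails if it takes over 72 s, if anything falls off the work surface, if the arm or the gripper's body presses on something with over 40 N, if the wrist force passes 120 N, or if a joint passes its speed limit or range.

## Working session

There is one attempt and no reset: what is moved stays moved. The work goes in short steps, each a Python script; the robot and the scene stay as the last script left them, time stands still between calls to the robot, and variables do not carry over. Pictures are saved under pics/ and viewed, about 8 in all and at most 12, crops included, and the job is handed in when it is done.

```bash
mkdir -p pics; python3 - <<'E'
from workcell import bot,hand,get_obs,vision
import cv2,numpy as np
o=get_obs();print(o['time_s'],o['position'],o['orientation'],o['gripper_width'],bot.tcp_to_tips)
for n in ['top','scene']:
    c=vision.read_camera(n);cv2.imwrite(f'pics/{n}0.png',c['frame'][:,:,::-1]);np.savez(f'pics/{n}0.npz',**c)
    print(n,c['intrinsics'].round(1).tolist(),c['view'].round(4).tolist())
E
```

```text
0.0 [0.1622097  0.60306017 0.21277474] [ 0.70150092 -0.09269788  0.0925664  -0.70052482] 0.0856930418347113 0.017
top [[415.7, 0.0, 257.3], [0.0, 415.7, 193.6], [0.0, 0.0, 1.0]] [[-0.0223, -0.9997, 0.0134, -0.0044], [-0.9867, 0.0198, -0.1616, 0.4624], [0.1613, -0.0169, -0.9868, 1.2614], [0.0, 0.0, 0.0, 1.0]]
scene [[499.5, 0.0, 251.2], [0.0, 499.5, 185.9], [0.0, 0.0, 1.0]] [[0.7961, 0.6051, 0.0111, -0.3672], [0.4925, -0.6372, -0.5928, -0.1904], [-0.3516, 0.4774, -0.8053, 1.6405], [0.0, 0.0, 0.0, 1.0]]
```

View pics/top0.png

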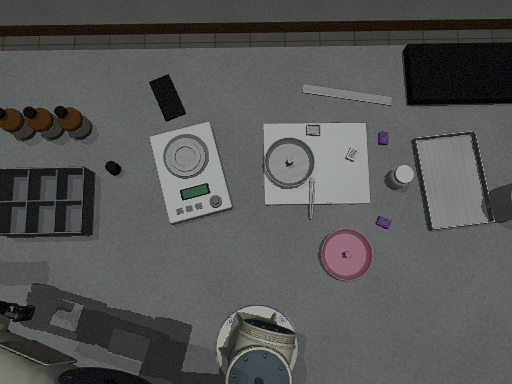

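View pics/scene0.png

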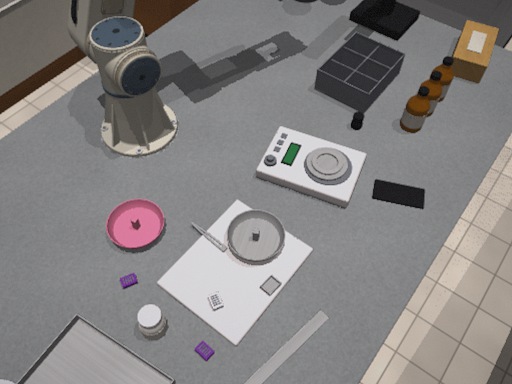

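Top view: the scale is at about (190,172) with the pan at (185,156) and the tare button at (216,202). The bowl post is at (289,163) and the cassette at (351,155). Pink and purple look-alikes are visible as well. I'll convert these roughly to positions and look from close up.

```bash
cat > h.py <<'E'
from workcell import bot,hand,kinematics,get_obs,vision,hand_in
import cv2,numpy as np
from scipy.spatial.transform import Rotation as R
def ori(a):
    "tool down, jaws opening along world angle a"
    c,s=np.cos(a),np.sin(a)
    return R.from_matrix(np.array([[s,-c,0],[0,0,-1],[c,s,0]]).T).as_quat()
def world(c,px,z):
    K,V=c['intrinsics'],c['view'];r=V[:3,:3].T@np.linalg.solve(K,[px[0],px[1],1.]);o=-V[:3,:3].T@V[:3,3]
    return o+r*(z-o[2])/r[2]
def pix(c,p):
    q=c['view'][:3,:3]@p+c['view'][:3,3];q=c['intrinsics']@q;return q[:2]/q[2]
def snap(n,name):
    c=vision.read_camera(n);cv2.imwrite(f'pics/{name}.png',c['frame'][:,:,::-1]);np.savez(f'pics/{name}.npz',**c);return c
def load(name): return dict(np.load(f'pics/{name}.npz'))
def st(t=''):
    o=get_obs();print(t,'t%.2f'%o['time_s'],'p',o['position'].round(4),'F',np.round(o['wrist_force'],2),'M',np.round(o['ft_torque'],2),'w%.4f'%o['gripper_width']);return o
E
python3 - <<'E'
from h import *
c=load('top0')
for n,p,z in [('post',(289,163),.06),('cass',(351,155),.028),('pan',(185,156),.06),('btn',(216,202),.066)]: print(n,world(c,p,z).round(3))
for p in [(0.40,0.17,0.40)]: print(kinematics.solve_ik(p,ori(0)))
for i,(x,y) in enumerate([(.43,-.10),(.43,.13)]):
    q=[kinematics.solve_ik((x-.0,y,.36),ori(a)) for a in (-np.pi/2,np.pi/2,0)];print([None if k is None else np.round(k,2) for k in q])
E
```

```text
post [ 0.553 -0.114  0.06 ]
cass [ 0.583 -0.317  0.028]
pan [0.581 0.208 0.06 ]
btn [0.434 0.113 0.066]
[ 3.98419400e-01 -9.37113569e-02  1.74715696e+00 -4.44089210e-16
  1.48814706e+00  3.98419400e-01]
[array([-0.23, -0.06,  1.8 , -0.  ,  1.4 ,  1.34]), array([-0.23, -0.06,  1.8 , -0.  ,  1.4 , -1.8 ]), array([-0.23, -0.06,  1.8 , -0.  ,  1.4 , -0.23])]
[array([ 0.29, -0.05,  1.79, -0.  ,  1.4 ,  1.86]), array([ 0.29, -0.05,  1.79, -0.  ,  1.4 , -1.28]), array([ 0.29, -0.05,  1.79, -0.  ,  1.4 ,  0.29])]
```

```bash
python3 - <<'E'
from h import *
for n,p in [('w_scale',(.50,.17,.33)),('w_board',(.55,-.19,.33))]:
    bot.reach(p,ori(0));bot.dwell(.15);c=snap('wrist',n)
    print(c['intrinsics'].round(1).tolist(),'cam',(-c['view'][:3,:3].T@c['view'][:3,3]).round(3),c['view'][:3,:3].round(3).tolist());st(n)
E
```

```text
[[309.2, 0.0, 254.4], [0.0, 309.2, 195.8], [0.0, 0.0, 1.0]] cam [0.5   0.235 0.49 ] [[1.0, 0.0, -0.0], [0.0, -0.966, 0.258], [-0.0, -0.258, -0.966]]
w_scale t2.33 p [0.4998 0.1706 0.3298] F [-0.59 -0.39 -0.23] M [-0.    0.   -0.01] w0.0857
[[309.2, 0.0, 254.4], [0.0, 309.2, 195.8], [0.0, 0.0, 1.0]] cam [ 0.551 -0.124  0.49 ] [[1.0, 0.001, 0.0], [0.0, -0.966, 0.258], [0.0, -0.258, -0.966]]
w_board t3.88 p [ 0.5503 -0.1889  0.3301] F [-0.25  0.01 -1.14] M [ 0.04  0.05 -0.03] w0.0852
```

View pics/w_scale.png

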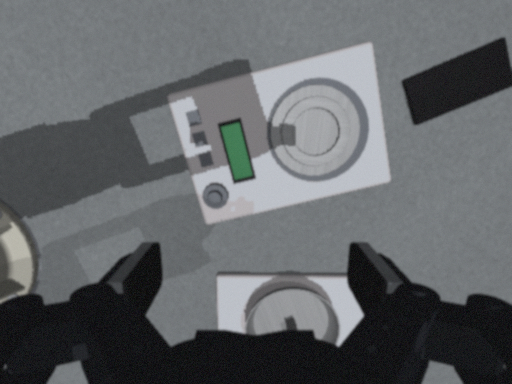

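View pics/w_board.png

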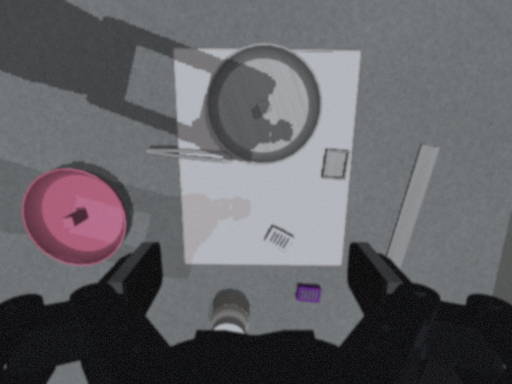

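Both wrist views show the targets. In w_scale the pan ring is at about (317,131) and the button at (215,195). In w_board the bowl post is at about (262,107) and the cassette at (279,238). Next I'll view the post, pan and cassette close up, turning the tool by 180° to cancel camera bias.

```bash
python3 - <<'E'
from h import *
P=np.array
t=dict(post=(.553,-.114,.20),pan=(.581,.208,.17))
for n,a in [('post',0),('post',np.pi),('pan',np.pi),('pan',0)]:
    p=P(t[n]); q=kinematics.solve_ik(p,ori(a)); print(np.round(q,2))
    bot.reach(p,ori(a));bot.dwell(.15);snap('wrist',f'{n}_{"A" if a==0 else "B"}')
st()
im=[load(f'{n}_{s}')['frame'][60:300,100:420,::-1] for n in('post','pan') for s in 'AB']
m=np.vstack([np.hstack(im[:2]),np.hstack(im[2:])])
cv2.imwrite('pics/m1.png',cv2.convertScaleAbs(cv2.resize(m,(800,600),interpolation=cv2.INTER_CUBIC),alpha=1.3))
E
```

```text
[-0.21  0.27  1.78 -0.    1.09 -0.21]
[-0.21  0.27  1.78 -0.    1.09  2.94]
[ 0.34  0.38  1.69 -0.    1.07 -2.8 ]
[ 0.34  0.38  1.69 -0.    1.07  0.34]
 t15.35 p [0.581 0.208 0.17 ] F [ 0.43 -1.42 -0.22] M [-0.04 -0.04  0.  ] w0.0856
```

View pics/m1.png

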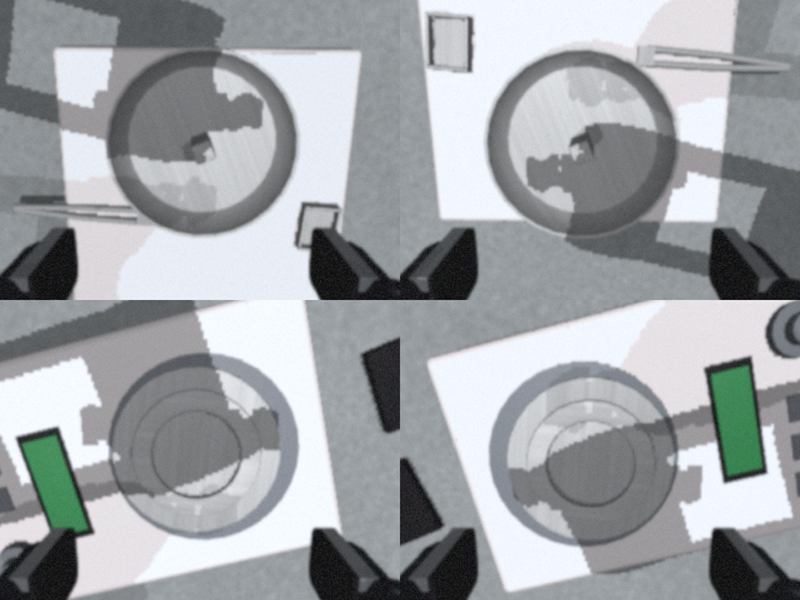

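The montage shows the bowl with its post, at about (200,148) and (583,148), and the ring's inner circle at about (196,454) and (590,463). I'll fit projected model circles to both and look at the post zoomed in.

```bash
cat > fit.py <<'E'
from h import *
from scipy.optimize import minimize
T=np.linspace(0,2*np.pi,240,endpoint=False)
def circ(x,y,r,z): return np.c_[x+r*np.cos(T),y+r*np.sin(T),np.full(T.size,z)]
def proj(c,X):
    q=(X@c['view'][:3,:3].T+c['view'][:3,3])@c['intrinsics'].T;return q[:,:2]/q[:,2:]
def fit(c,circles,x0,span=.012):
    g=cv2.GaussianBlur(cv2.cvtColor(c['frame'],cv2.COLOR_RGB2GRAY),(0,0),.8).astype(np.float32)
    def smp(X):
        p=proj(c,X).astype(np.float32);return cv2.remap(g,p[:,:1],p[:,1:],cv2.INTER_LINEAR)[:,0]
    def cost(v):
        s=0
        for r,z in circles:
            s-=np.mean(np.clip(np.abs(smp(circ(*v,r+.001,z))-smp(circ(*v,r-.001,z))),0,25))
        return s
    G=[(cost((x0[0]+a,x0[1]+b)),x0[0]+a,x0[1]+b) for a in np.arange(-span,span+1e-6,.001) for b in np.arange(-span,span+1e-6,.001)]
    b=min(G);r=minimize(cost,b[1:],method='Nelder-Mead',options=dict(initial_simplex=[b[1:],(b[1]+.0007,b[2]),(b[1],b[2]+.0007)],xatol=5e-5))
    return r.x,-r.fun
E
python3 - <<'E'
from fit import *
S={}
for n,cs,x0 in [('pan',[(.032,.061)],(.581,.208)),('pan',[(.047,.061)],(.581,.208)),('pan',[(.032,.061),(.047,.061)],(.581,.208)),('pan',[(.032,.054)],(.581,.208)),('post',[(.080,.053)],(.553,-.114)),('post',[(.077,.053)],(.553,-.114)),('post',[(.063,.027)],(.553,-.114))]:
    r=[fit(load(f'{n}_{s}'),cs,x0) for s in 'AB'];print(n,cs,[(x.round(4),round(f,1)) for x,f in r],'mean',np.mean([x for x,_ in r],0).round(4))
ims=[]
for s in 'AB':
    c=load('post_'+s);u,v=pix(c,np.array([.553,-.114,.06])).astype(int);print('crop',s,u-32,v-32);ims.append(cv2.resize(c['frame'][v-32:v+32,u-32:u+32,::-1],(400,400),interpolation=cv2.INTER_CUBIC))
cv2.imwrite('pics/m2.png',cv2.convertScaleAbs(np.hstack(ims),alpha=1.5))
E
```

```text
pan [(0.032, 0.061)] [(array([0.5845, 0.2097]), np.float64(13.2)), (array([0.583 , 0.2111]), np.float64(11.8))] mean [0.5837 0.2104]
pan [(0.047, 0.061)] [(array([0.5694, 0.2233]), np.float64(13.6)), (array([0.5725, 0.2198]), np.float64(10.9))] mean [0.5709 0.2215]
pan [(0.032, 0.061), (0.047, 0.061)] [(array([0.585 , 0.2101]), np.float64(18.3)), (array([0.5821, 0.2112]), np.float64(17.6))] mean [0.5836 0.2107]
pan [(0.032, 0.054)] [(array([0.5839, 0.2072]), np.float64(12.7)), (array([0.5855, 0.2118]), np.float64(11.5))] mean [0.5847 0.2095]
post [(0.08, 0.053)] [(array([ 0.5622, -0.1137]), np.float64(14.8)), (array([ 0.5625, -0.1139]), np.float64(15.5))] mean [ 0.5623 -0.1138]
post [(0.077, 0.053)] [(array([ 0.5629, -0.1154]), np.float64(23.9)), (array([ 0.5627, -0.1168]), np.float64(22.4))] mean [ 0.5628 -0.1161]
post [(0.063, 0.027)] [(array([ 0.5635, -0.1179]), np.float64(13.1)), (array([ 0.5639, -0.1182]), np.float64(14.0))] mean [ 0.5637 -0.1181]
crop A 220 146
crop B 222 149
```

View pics/m2.png

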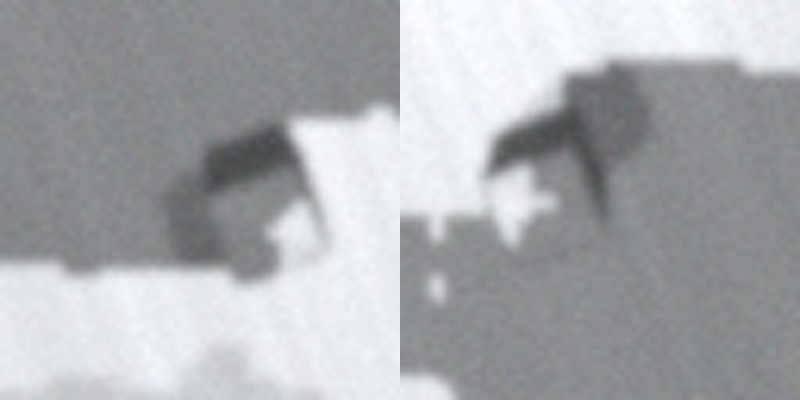

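```bash
python3 - <<'E'
from fit import *
for n,z,pa,pb in [('post',.068,(263.4,181.4),(245.7,180.2)),('pan',.061,(257.2,183.2),(252.4,190.4))]:
    a,b=world(load(n+'_A'),pa,z),world(load(n+'_B'),pb,z);print(n,a.round(4),b.round(4),((a+b)/2).round(4))
ims=[]
for s in 'AB':
    c=load('pan_'+s);k=5;im=cv2.resize(c['frame'][:,:,::-1],None,fx=k,fy=k,interpolation=cv2.INTER_CUBIC)
    p=proj(c,circ(.5837,.2107,.032,.061));u,v=(proj(c,np.array([[.5837,.2107,.061]]))[0]*k).astype(int)
    cv2.polylines(im,[((p+.5)*k).astype(int)],True,(0,0,255),1);ims.append(cv2.convertScaleAbs(im[v-300:v+300,u-300:u+300],alpha=1.3))
cv2.imwrite('pics/m3.png',cv2.resize(np.hstack(ims),(800,400)))
E
```

```text
post [ 0.5641 -0.115   0.068 ] [ 0.5619 -0.1175  0.068 ] [ 0.563  -0.1163  0.068 ]
pan [0.5838 0.212  0.061 ] [0.5833 0.2088 0.061 ] [0.5836 0.2104 0.061 ]
```

View pics/m3.png

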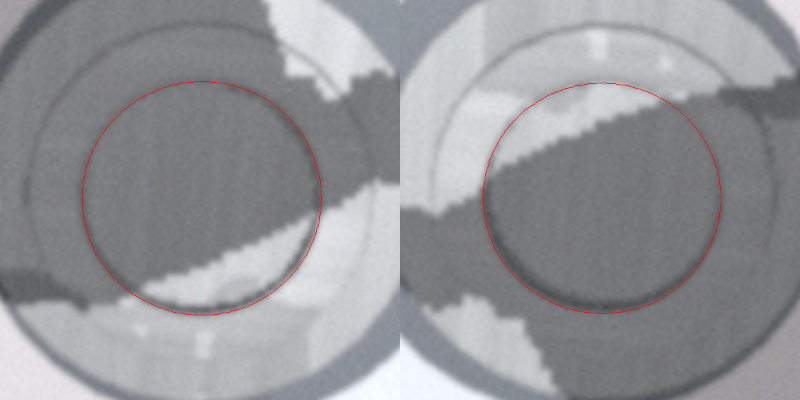

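The ring fit agrees in both views: centre about (0.5836, 0.2105). The post is at about (0.563, -0.116), yaw about 20°. Grasping now.

```bash
python3 - <<'E'
from h import *
A=ori(np.radians(-69.5))
hand.move_gripper(.055,60)
bot.reach((.563,-.116,.17),A);bot.dwell(.2);st('above')
bot.servo_line((.563,-.116,.10),velocity=.15);bot.servo_line((.563,-.116,.054),velocity=.06);st('down')
hand.move_gripper(.0,60);bot.dwell(.2);st('closed')
bot.servo_line((.563,-.116,.17),velocity=.12);bot.dwell(.3);st('lift')
bot.reach((.5836,.2105,.17),A);bot.dwell(.3);st('over pan');snap('wrist','carry')
E
```

```text
above t17.19 p [ 0.5633 -0.115   0.17  ] F [ 0.03 -0.27 -0.22] M [ 0.02 -0.02  0.01] w0.0550
down t18.73 p [ 0.5632 -0.116   0.0542] F [-0.94  0.35 -0.04] M [ 0.    0.04 -0.06] w0.0548
closed t19.49 p [ 0.563 -0.116  0.054] F [-0.25  0.46 -0.64] M [-0.07  0.   -0.03] w0.0002
lift t20.91 p [ 0.5628 -0.1159  0.1695] F [ 0.45 -0.12  0.13] M [ 0.02 -0.   -0.03] w-0.0006
over pan t22.45 p [0.5838 0.2096 0.1701] F [-0.24 -0.06 -0.18] M [-0.01 -0.02  0.06] w0.0001
```

View pics/carry.png

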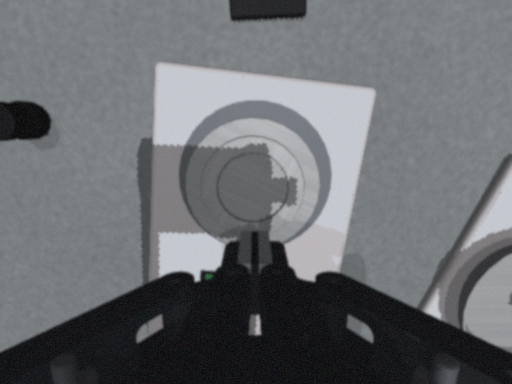

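The gripper closed on nothing: width is 0 and the carry view shows bare fingers. In that view the ring is at (253,187) and the bowl is at the right edge. I'll look at the bowl again.

```bash
python3 - <<'E'
from fit import *
snap('top','top1')
hand.move_gripper(.055,60)
bot.reach((.563,-.116,.20),ori(np.radians(-69.5)));bot.dwell(.2);snap('wrist','post_C');st()
a,b=load('top0'),load('top1')
for n,c in(('top0',a),('top1',b)): print(n,[fit(c,[(r,.053)],(.556,-.115),.02)[0].round(4) for r in(.080,.077)])
c=load('post_C');print([fit(c,[q],(.56,-.115),.03)[0].round(4) for q in((.077,.053),(.08,.053),(.063,.027))])
k=5;im=cv2.resize(b['frame'][130:200,250:370,::-1],(400,233),interpolation=cv2.INTER_CUBIC)
w=cv2.resize(c['frame'][:,:,::-1],(800,600))
w[:233,400:]=im
for X in([.563,-.116,.068],[.563,-.116,.027]):
    cv2.circle(w,tuple((pix(c,np.array(X))*800/512).astype(int)),3,(0,0,255),1)
cv2.imwrite('pics/m4.png',w)
E
```

```text
t24.61 p [ 0.5632 -0.1151  0.1998] F [ 0.07  0.39 -0.79] M [-0.03 -0.01 -0.02] w0.0550
top0 [array([ 0.557 , -0.1139]), array([ 0.5615, -0.1166])]
top1 [array([ 0.557 , -0.1139]), array([ 0.5615, -0.1165])]
[array([ 0.5635, -0.1161]), array([ 0.5625, -0.1144]), array([ 0.5638, -0.1162])]
```

View pics/m4.png

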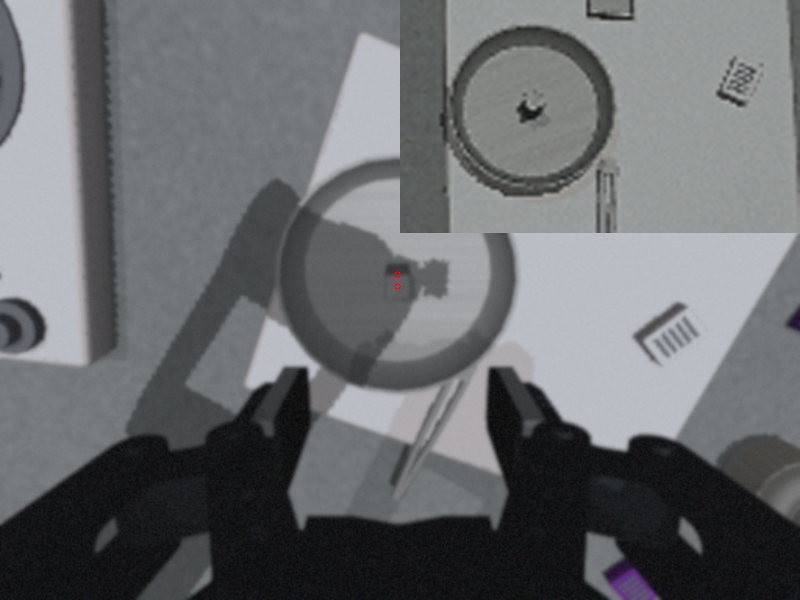

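The bowl has not moved, and the post at (398,288) sits squarely between the fingers. The apparent finger spacing (55 mm = 115 px) puts the real fingertips about 20–25 mm above the TCP, not 17 mm below it. The jaws therefore closed over the post. I'll descend in guarded steps and close lower down.

```bash
cat >> h.py <<'E'
def guarded(x,y,z0,z1,step=.002,lim=4,v=.04):
    "straight down in steps; stops when the upward force rises by lim"
    f0=get_obs()['wrist_force'][2]
    for z in np.arange(z0,z1-1e-6,-step):
        bot.servo_line((x,y,z),velocity=v);o=get_obs()
        if abs(o['wrist_force'][2]-f0)>lim: return True,z,o
    return False,z,o
E
python3 - <<'E'
from h import *
x,y=.563,-.1165
bot.servo_line((x,y,.06),velocity=.15);bot.dwell(.1)
h,z,o=guarded(x,y,.052,.022,.003);st(f'hit {h} {z:.3f}')
if h: bot.servo_line((x,y,z+.010),velocity=.05)
hand.move_gripper(0,60);bot.dwell(.2);o=st('closed')
E
```

```text
hit False 0.022 t28.64 p [ 0.5628 -0.1165  0.0218] F [-0.28  0.17 -0.01] M [-0.01 -0.07  0.02] w0.0550
closed t29.28 p [ 0.5632 -0.1165  0.0222] F [-0.05  0.76  3.29] M [ 0.05 -0.   -0.01] w0.0150
```

```bash
python3 - <<'E'
from h import *
A=ori(np.radians(-69.5))
p=get_obs()['position']
bot.servo_line((p[0],p[1],.14),velocity=.12);o=st('lift')
if o['gripper_width']>.012:
    X,Y=.5836,.2105
    bot.reach((X,Y,.14),A);bot.dwell(.3);st('over');bot.servo_line((X,Y,.080),velocity=.1);bot.dwell(.2);st('low')
    h,z,o=guarded(X,Y,.077,.0605,.0015,3.,.03);st(f'hit {h} {z:.4f}')
E
```

```text
lift t30.42 p [ 0.5626 -0.1164  0.1392] F [-0.24  0.14 -2.59] M [-0.    0.    0.01] w0.0147
over t31.96 p [0.5838 0.2096 0.1401] F [-0.23 -0.79 -3.02] M [ 0.02 -0.01  0.01] w0.0151
low t32.91 p [0.5841 0.2107 0.0808] F [-1.07  0.17 -3.02] M [-0.    0.02 -0.01] w0.0148
hit True 0.0605 t35.91 p [0.5838 0.2106 0.0608] F [-0.65  0.58  1.81] M [-0.04  0.18 -0.07] w0.0150
```

The foot went to the home height: contact was at about TCP 0.061, where ring-top contact would be 0.069. Side force is low. I'll release, check, and locate the button.

```bash
python3 - <<'E'
from fit import *
A=ori(np.radians(-69.5))
bot.servo_line((.5838,.2106,.0622),velocity=.02);st('unload')
hand.move_gripper(.055,60);bot.dwell(.1);st('open')
bot.servo_line((.5838,.2106,.18),velocity=.2);bot.dwell(.1);snap('wrist','bowl_on');st('up')
c0=load('w_scale');b0=world(c0,(215,195),.066);print(b0)
hand.move_gripper(0,40)
bot.reach((b0[0],b0[1],.17),A);bot.dwell(.2);c=snap('wrist','btn')
for cc,n in((c0,'w_scale'),(c,'btn')):print(n,[fit(cc,q,b0[:2],.008) for q in([(.011,.066)],[(.011,.066),(.019,.056)])])
c1=load('bowl_on')
print('bowl',[fit(c1,[q],(.5836,.2105),.008)[0] for q in((.077,.0925),(.08,.0925),(.063,.0665))])
im=np.hstack([c1['frame'][:,:,::-1],c['frame'][:,:,::-1]])
cv2.imwrite('pics/m5.png',cv2.resize(im,(800,300),interpolation=cv2.INTER_AREA))
st()
E
```

```text
unload t36.16 p [0.5838 0.2106 0.0621] F [ 0.23  0.54 -3.44] M [-0.02 -0.01  0.01] w0.0149
open t36.73 p [0.5838 0.2106 0.0622] F [-0.49  0.03 -0.23] M [ 0.03 -0.02 -0.03] w0.0552
up t37.62 p [0.5828 0.2103 0.1783] F [ 0.04 -0.41  0.21] M [-0.02 -0.03  0.  ] w0.0551
[0.4441521  0.12285096 0.066     ]
w_scale [(array([0.4406421 , 0.11473049]), np.float64(14.603572845458984)), (array([0.4433554 , 0.12083289]), np.float64(34.31239318847656))]
btn [(array([0.43955281, 0.11619124]), np.float64(12.734859466552734)), (array([0.44433231, 0.11829485]), np.float64(32.55040740966797))]
bowl [array([0.58598244, 0.20998924]), array([0.58090997, 0.20677632]), array([0.58483453, 0.2095148 ])]
 t39.13 p [0.4451 0.1233 0.17  ] F [ 0.32 -0.15 -0.14] M [-0.01 -0.06  0.02] w-0.0004
```

View pics/m5.png

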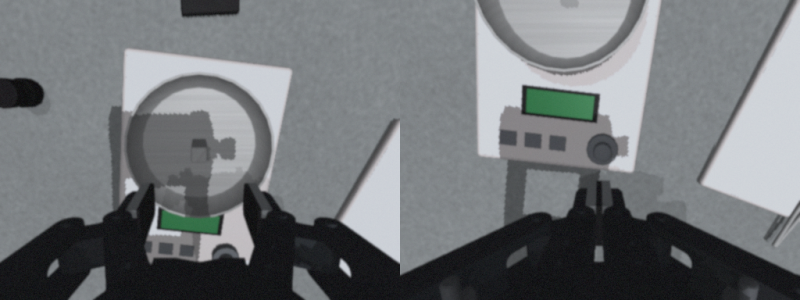

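The bowl sits level and concentric at about (0.585, 0.210). The button is at about (0.444, 0.119), at (601,150) in the right half. Pressing under guard.

```bash
python3 - <<'E'
from h import *
x,y=.4440,.1190
bot.servo_line((x,y,.08),velocity=.15);bot.dwell(.1)
h,z,o=guarded(x,y,.076,.034,.002,1.7,.04);st(f'contact {h} {z:.4f}')
if h:
    zc=z
    while zc-z<.0065:
        z-=.001;bot.servo_line((x,y,z),velocity=.02)
        F=np.mean([get_obs()['wrist_force'][2]]);
        print(round(zc-z,4),round(F,2),end='; ')
        if F>6.3: break
    bot.dwell(.5);st('hold');bot.dwell(.6);st('hold2')
    bot.servo_line((x,y,.10),velocity=.1);st('rel')
E
```

```text
contact True 0.0760 t40.23 p [0.4441 0.119  0.0762] F [-0.64 -0.31  1.05] M [-0.03  0.02  0.03] w-0.0001
0.001 0.05; 0.002 0.37; 0.003 0.2; 0.004 -0.97; 0.005 -0.32; 0.006 -0.74; 0.007 0.58; hold t42.48 p [0.444 0.119 0.069] F [ 0.24 -0.31  0.01] M [0.06 0.01 0.03] w0.0001
hold2 t43.08 p [0.444 0.119 0.069] F [ 0.51  0.53 -0.08] M [ 0.   -0.01 -0.02] w-0.0000
rel t43.54 p [0.4442 0.119  0.1001] F [-0.35 -0.01 -0.06] M [ 0.   -0.03 -0.03] w0.0003
```

False trigger from force noise, and the button was not touched. I'll repeat with averaged force readings.

```bash
cat >> h.py <<'E'
def fz(n=5):
    v=[]
    for _ in range(n): v.append(get_obs()['wrist_force'][2]);bot.dwell(.01)
    return np.mean(v)
E
python3 - <<'E'
from h import *
x,y=.4440,.1190
bot.servo_line((x,y,.070),velocity=.15);bot.dwell(.1);f0=fz(8);z=.070;h=False
while z>.036:
    z-=.002;bot.servo_line((x,y,z),velocity=.05);F=fz(4)-f0
    if F>1.4: h=True;break
print('contact',h,z,F)
if h:
    zc=z
    while zc-z<.0065:
        z-=.001;bot.servo_line((x,y,z),velocity=.03);F=fz(4)-f0
        print(round(zc-z,4),round(F,2),end='; ')
        if F>6.0: break
    st('down');bot.dwell(1.1);print('hold',fz(6)-f0);st()
    if F>4.8: bot.servo_line((x,y,.12),velocity=.12);st('rel')
E
```

```text
contact True 0.04799999999999999 1.9075638377715847
0.001 2.22; 0.002 2.94; 0.003 3.4; 0.004 4.12; 0.005 4.95; 0.006 5.05; 0.007 6.16; down t49.16 p [0.4443 0.1191 0.0412] F [1.43 0.65 6.44] M [ 0.11 -0.32 -0.  ] w0.0002
hold 6.028624422339172
 t50.31 p [0.4442 0.1191 0.0412] F [ 1.53 -0.16  6.23] M [ 0.09 -0.37  0.05] w0.0002
rel t51.12 p [0.4432 0.1188 0.1193] F [-0.07 -0.17  0.02] M [-0.03 -0.02  0.02] w-0.0001
```

The button was pressed 6–7 mm at about 6 N, held for over 1 s, and released. Contact came at TCP 0.048 against the button top at 0.066, so the shut fingertips are about 18 mm above the reported TCP. Next, the cassette.

```bash
python3 - <<'E'
from h import *
e=[world(load('w_board'),(279,238),.028),world(load('post_C'),(430,213),.028)];print(e)
m=np.mean(e,0);hand.move_gripper(.05,30)
a=np.radians(-123);bot.reach((m[0],m[1],.13),ori(a));bot.dwell(.15);c=snap('wrist','cas');st()
u,v=pix(c,m).astype(int);u0,v0=u-50,v-40;print(u0,v0)
cv2.imwrite('pics/m6.png',cv2.convertScaleAbs(cv2.resize(c['frame'][v0:v0+80,u0:u0+100,::-1],None,fx=8,fy=7.5,interpolation=cv2.INTER_CUBIC),alpha=1.0))
E
```

```text
[array([ 0.59022332, -0.31810203,  0.028     ]), array([ 0.59219298, -0.31639684,  0.028     ])]
 t53.53 p [ 0.5915 -0.3162  0.1302] F [ 0.29 -0.28  0.49] M [-0.02  0.03 -0.03] w0.0498
205 150
```

View pics/m6.png

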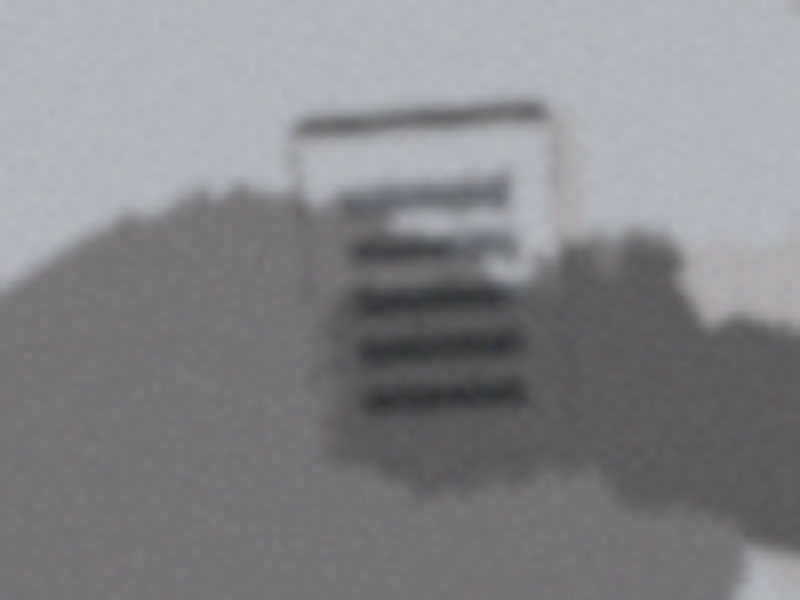

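The cassette shows clearly: centre at about (437,295) in the crop, short side about 3° from the jaw axis. Picking and placing now.

```bash
python3 - <<'E'
from h import *
c=load('cas');m=world(c,(205+437/8,150+295/7.5),.028);print(m.round(4))
x,y=m[:2];A=ori(np.radians(-120))
bot.servo_line((x,y,.05),ori=A,velocity=.12);f0=fz(4);z=.05
for z in (.02,.012,.006,.002,-.002):
    bot.servo_line((x,y,z),velocity=.06);F=fz(3)-f0
    if F>3: z+=.004;bot.servo_line((x,y,z));print('hit');break
st('low');hand.move_gripper(0,30);o=st('closed')
if o['gripper_width']>.02:
    bot.servo_line((x,y,.12),velocity=.15);o=st('lift')
    if o['gripper_width']>.02:
        B=ori(np.radians(-69.5));f=np.radians(200.5)
        X,Y=.5845+.035*np.cos(f),.210+.035*np.sin(f)
        bot.reach((X,Y,.14),B);bot.servo_line((X,Y,.075),velocity=.12);bot.dwell(.05);f0=fz(4)
        for zz in np.array([.060,.056,.054,.0525])+.002+z:
            bot.servo_line((X,Y,zz),velocity=.05);F=fz(3)-f0
            if F>2: break
        print(zz,F);st('placed')
        hand.move_gripper(.045);st('open')
        bot.servo_line((X,Y,.18),velocity=.18);st('up');c=snap('wrist','fin')
E
```

```text
[ 0.5903 -0.3212  0.028 ]
low t56.19 p [ 0.5901 -0.3211 -0.0022] F [-0.34 -0.15  0.1 ] M [-0.06  0.    0.01] w0.0499
closed t56.52 p [ 0.5905 -0.3213 -0.0018] F [-0.49 -0.07  1.14] M [-0.05 -0.01  0.  ] w0.0273
lift t57.48 p [ 0.5896 -0.3208  0.119 ] F [-0.04 -0.26  0.37] M [ 0.05 -0.02 -0.02] w0.0272
0.0525 0.271069820797163
placed t61.44 p [0.5517 0.1977 0.0525] F [ 0.31  0.49 -1.29] M [-0.01  0.06 -0.02] w0.0272
open t61.76 p [0.5518 0.1978 0.0526] F [-0.28  0.59  0.27] M [-0.02  0.07 -0.09] w0.0448
up t62.62 p [0.551  0.1975 0.179 ] F [0.17 0.13 0.21] M [-0.01 -0.04 -0.03] w0.0450
```

View pics/fin.png

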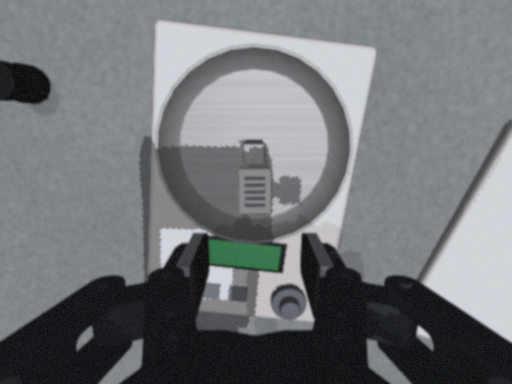

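The cassette lies flat in the bowl at (255,190), clear of the post at (253,155). The bowl is level on the pan and the button at (289,300) is up. Handing in.

```bash
python3 -c "
from h import *
st();hand_in()"
```

```text
t62.67 p [0.5508 0.1974 0.1786] F [-0.85  0.27  0.43] M [-0.01  0.    0.04] w0.0452
the job is handed in; nothing more can be done
```

The job is done and was handed in at 62.7 s of the 72 s allowed.

**What I did, in order**
- **Bowl:** I set it on the scale at the ring centre found by camera, about (0.584, 0.2105), and let go. It made contact near TCP height 0.061 m. That matches the foot home in the ring; resting on the ring's top would have read about 0.069 m.
- **Tare button:** I pressed it 6–7 mm with about 6 N, held it for just over a second, and released it.
- **Cassette:** I then laid it in the bowl, dropping it about 2 mm onto the floor.

**Last checks**
- The final wrist picture shows the bowl level and centred on the pan. The cassette lies flat inside it, clear of the post, and the arm is clear of everything.
- I sent no moves near the jars, mould or forceps. The only evidence that they stayed put is the pictures taken along the way; I made no final check of them.

**What went wrong or disagreed**
- **First grasp missed:** the jaws closed above the bowl's post without touching it. The shut fingertips turned out to be about 18 mm behind the reported TCP, although the description says 17 mm ahead. I confirmed this by touch on the button and corrected for it.
- **First button approach stopped early:** force noise triggered a false contact before the button was touched. I repeated it with averaged readings.
- **Rim fits disagreed:** circle fits to the bowl's rim differed by 2–5 mm between edges. For seating I relied on the contact height and the fits to the bowl's inner rim and floor edge.

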